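Hang the blue glaze sample back on the rail

TASK

Take the blue glaze sample out of the wooden stand and hang it on the rail again, lowering it through the gap between its two neighbours and feeling along the yellow saddle until the hook drops fully home in the notch; let go only once it is home. Press only lightly on the rail and saddle, do no more than brush the other hanging samples, so that they stay in their places, and leave the crockery and the jar on the bench as they are.

Things in the scene. Friction and masses are not known exactly. Their poses are not given: they have to be found in the camera images.
- sample: The piece to hang: cobalt blue tile 28 mm wide (y), 8 thick (x), 78 tall, on a metal hook with a wooden grip on top; 0.06 to 0.11 kg. Origin: centre of the underside of the hook's flat top, the face that rests on the bar; z up, y along the bar when hung, +x to the back. Tile: 9 to 17 mm in front (-x) of the origin, 32 to 110 mm below it. Starts upright in the stand, origin 122 mm above the bench.
- hook_tip (a point): Lower end of the blue sample's rear hook leg, 10.5 mm behind (+x) and 24 mm below the sample's origin. The hook is an upside-down U seen along y: a strip 8 mm wide (y), flat top 4 mm thick, front and rear legs 18 mm apart inside, 9 mm to each side of the origin. All five hanging samples have this hook.
- grip (a point): Middle of the blue sample's pale wooden grip, 34 mm straight above the sample's origin. The grip is 10 mm wide along y (fingers close along y), 14 mm along x, and reaches from 14 to 54 mm above the origin, on a 7 mm wide neck.
- stand: Wooden block, 70 (x) by 80 (y) by 40 mm high, fixed, with a slot from above, 10 mm (x) by 31 mm (y), 28 mm deep, holding the foot of the blue sample. Origin: centre of its underside, on the bench; the sample's origin starts 13 mm to its +x. It and the mug change places between runs.
- rack: Steel hanging rail, fixed. Origin on the bench under the middle of the bar; y along the bar, -x the front. Square bar 12 by 12 mm, 340 mm long, top at 170 mm, on two end posts. A lower rail 10 mm high at 90 mm height, flush with the bar's front face, steadies what hangs. The blue sample may press on the rack (bar, rails, saddle) with at most 20 N.
- bar_top (a point): Middle of the bar's top face, 170 mm above the bench, axes as the rack. A yellow saddle 60 mm long sits on the bar here: two rigid flat cheeks 10 mm high, as wide as the bar, and between them a notch 10 mm wide (y), down to the bar. The notch's middle lies within 9 mm to either side of this point along y; it is not measured, so feel for it. Hook origin on the cheeks: 180 mm high; home: 170 mm.
- guard (a point): Middle of the round front guard rail of the rack, 8 mm thick, along y, 40 mm in front of the bar's centre at 85 mm height: the tile goes down behind it, in front of the bar and lower rail.
- disc_sample: A neighbour, hanging loose: cream disc, 50 mm across, 8 mm thick, green centre 57 mm below the origin. Origin at its hook as for the blue sample; nothing stands over 4 mm above it. It and the ochre tile hang 53 to 56 mm to either side of the rack's middle, either one on either side.
- ochre_sample: A neighbour, hanging loose: ochre tile 50 mm wide, 8 thick, from 32 to 92 mm below the origin, which lies at its hook as for the blue sample. It and the disc leave a gap of 56 to 62 mm for the blue tile.
- end_sample_a: Green tile, 40 mm wide, hanging loose near the +y end of the bar, same hook and origin. Leave it.
- end_sample_b: Dark red tile, 40 mm wide, hanging loose near the -y end of the bar, same hook and origin. Leave it.
- mug: White mug, 80 mm across, 90 tall, with a handle, loose, origin at the centre of its underside. Leave it.
- bowl: Blue bowl, 130 mm across, 55 mm tall, loose, origin at the centre of its underside. Leave it.
- cup: Terracotta cup, 72 mm across, 75 mm tall, loose, origin at the centre of its underside. Leave it.
- jar: Amber jar with black lid, 60 mm across, 90 mm tall, loose, origin at the centre of its underside. Leave it.
Not all that is in view belongs to the job. What is meant by the sample is not pink, and is the smaller of those in its own colour.

How it is judged (in metres and radians):
On the way, in this order (a step that is already met when the one before it is completed fails the run):
1. the blue sample is lifted clear of the stand (z of sample in the frame of stand above 0.155 m), for 0.1 s.
2. its hook is home in the notch while the fingers still hold it (z of sample in the frame of rack between 0.166 and 0.1735 m and y of sample in the frame of rack between -0.0125 and 0.0125 m and x of sample in the frame of rack between -0.009 and 0.009 m and angle between the y axis of sample and the y axis of rack, either way round below 0.25 rad and angle between sample's own z axis and vertical below 0.2 rad and contact force between the fingers and sample above 0.5 N), for 0.2 s.
At the end, for the whole second after the job is handed in: Blue sample at rest, released, hook home in the notch: origin 166 to 173.5 mm high, within 12.5 mm along and 9 mm across of the bar's middle, y within 0.25 rad of the bar, tilt under 0.2 rad; other samples within 15 mm, mug, bowl, cup, jar within 30 mm of their starts (z of sample in the frame of rack between 0.166 and 0.1735 m and y of sample in the frame of rack between -0.0125 and 0.0125 m and x of sample in the frame of rack between -0.009 and 0.009 m and angle between the y axis of sample and the y axis of rack, either way round below 0.25 rad and angle between sample's own z axis and vertical below 0.2 rad and linear speed of sample below 0.02 m/s and angular speed of sample below 0.3 rad/s and contact force between the fingers and sample below 0.05 N and distance of each of disc_sample, ochre_sample, end_sample_a, end_sample_b from where it was at the start of the episode below 0.015 m and distance of each of mug, bowl, cup, jar from where it was at the start of the episode below 0.03 m); the robot touches nothing.
It fails at once if the blue sample pressed on the rack or saddle with more than 20 N (contact force between sample and rack above 20 N).
It fails at once if the blue sample pushed a neighbour with more than 6 N (contact force between sample and disc_sample above 6 N or contact force between sample and ochre_sample above 6 N).
It fails at once if another hanging sample shifted by more than 15 mm or tipped over 0.35 rad (distance of any of disc_sample, ochre_sample, end_sample_a, end_sample_b from where it was at the start of the episode above 0.015 m or angle between any of disc_sample, ochre_sample, end_sample_a, end_sample_b's own z axis and vertical above 0.35 rad).
It fails at once if mug, bowl, cup or jar moved by more than 30 mm (distance of any of mug, bowl, cup, jar from where it was at the start of the episode above 0.03 m).
It also fails if it takes over 58 s, if anything falls off the work surface, if the arm or the gripper's body presses on something with over 40 N, if the wrist force passes 120 N, or if a joint passes its speed limit or range.

ROBOT

A 6-joint arm with a two-finger parallel gripper is mounted at the origin on the work surface. World frame = base frame: x ahead of the robot, y to its left, z up, the work surface at z = 0. Lengths are in mm, angles in degrees, forces in N, time in s.
With the tool pointing down it reaches from about 300 to 850 mm from the base axis. Payload 4.2 kg.
Tool frame: the origin (TCP) lies between the finger pads; the fingertips stand 19 mm ahead of it and the grasp point (between the pads) is the TCP; z points along the fingers, x is the direction in which the jaws open and shut, and the axes are right-handed (so a half turn about z gives the same grasp; the last joint's range is limited). The gripper opens to 91 mm and grips with 3 to 60 N. Pads are 32 mm wide; open, the fingers measure 118 mm over their backs; the gripper's body (76 mm by 178 mm) begins 60 mm behind the grasp point.
Start: joints at [74.943, 18.312, 89.639, -0, 72.044, -1.146], TCP at [138.243, 558.149, 232.976] pointing down, gripper open.
Joint ranges: [-177.97, 177.97], [-48.28, 115.42], [12.27, 149.76], [-77.06, 257.06], [2.81, 150.46], [-146.56, 146.56]. Speed limits (degrees/s): [147.25, 147.25, 180, 180, 180, 180].

INTERFACE

Orientations are given as [roll, pitch, yaw] about the fixed x, y, z axes, in that order (R = Rz(yaw) Ry(pitch) Rx(roll)).
In Python, from workcell import sensors, grab_frame, env gives the robot as it stands.
- The arm moves only by the tool servo_tool, never from a script. Its argument "motion" is one flat list of numbers, 7 for each row, row after row: the shift along the world's x, y, z in mm, then the turn, a rotation vector about the world's x, y, z in rad, then the opening in per cent of the stroke, from 0 (shut) to 100 (fully open). In form: [x, y, z, rx, ry, rz, grip, x, y, z, rx, ry, rz, grip, ...]. A call has 1 to 10 rows; each row shifts and turns the commanded pose from where the row before left it; what a row does not reach is not made up. A row lasts 1/12 s, in which the tool goes at most 41.7 mm and 7.16 degrees, less where a joint would pass 70% of its speed; a pose out of reach is approached as far as the arm can. A call with a gripper value outside its range is refused whole. The fingers move at their own pace and stop on an object; "newtons" is the grip in N (left out, the last holds). Time passes only in rows, so rows that do not move let the fingers close. It gives the time, the measured TCP pose, the force and the opening at its end, in the units of the state.
- sensors.state(): the state, without advancing time (a new reading comes with each control period).
- grab_frame(name): name is "scene" or "top" or "wrist"; returns a dict with "image" (480x640x3 uint8, red, green, blue), "depth" (480x640 float32, mm along the optical axis (not along the pixel's ray), 0 where there is no reading), "fx", "fy", "cx", "cy" (pixels), "extrinsics" (4x4, takes a point from camera to world coordinates); the wrist camera has in their place "T_tool_cam" (4x4, takes a point from camera to tool coordinates, whose origin is the TCP and whose axes are the tool frame's). Camera axes: x right, y up, looking along -z (the intrinsics and any distortion apply to the point x, -y, -z); pixel columns grow to the right and rows downward; lengths in mm; the calibration is good to about 2 mm. A picture is of the moment at which its call begins: read the wrist's pose just before it.
- env.job_done(): hands the job in, once; it reports no verdict.
The state is a dict: "time_s": time; "qpos": joint angles; "qvel": joint speeds; "effort": joint torques, N m; "ee_pos": TCP position; "ee_rot": TCP orientation; "force": force on the tool from outside, world axes, zero at the start; "torque": the same for the moment, N m; "gripper_width": finger opening in mm.
Only numpy, scipy, OpenCV 4.12 (cv2) and the standard library are available. Lean on these libraries where they do the work, as an engineer would, in place of code of your own. Each camera call takes 0.05 s, during which the arm holds its last target.

## Working session

There is one attempt and no reset: what is moved stays moved. The work goes in short steps, Python scripts to look and compute and a tool call to move; the robot and the scene stay as the last step left them, time stands still between calls to the robot, and variables do not carry over. Pictures are saved under pics/ and viewed, and the job is handed in when it is done.

Besides the shell and the picture viewer there is one more tool, called after "Request:" as name(argument=value, ...), one argument or row to a line, values as JSON. servo_tool: Moves the arm, as the interface text tells. Its arguments: {"type":"object","properties":{"motion":{"type":"array"},"newtons":{"type":"number"}},"required":["motion"]}

```bash
mkdir -p pics
cat > h.py <<'E'
import numpy as np, cv2
from workcell import sensors, grab_frame, env
def save(f,name,crop=None,scale=1):
    im=f["image"][:,:,::-1]
    if crop: a,b,c,d=crop; im=im[b:d,a:c]
    if scale!=1: im=cv2.resize(im,None,fx=scale,fy=scale,interpolation=cv2.INTER_CUBIC)
    cv2.imwrite("pics/"+name,im)
def world(f,u,v,d=None,z=None):
    u=np.asarray(u,float);v=np.asarray(v,float)
    E=f["extrinsics"]
    r=np.stack([(u-f["cx"])/f["fx"],-(v-f["cy"])/f["fy"],-np.ones_like(u)],-1)
    if z is not None:
        R=r@E[:3,:3].T; s=(z-E[2,3])/R[...,2]; return E[:3,3]+R*s[...,None]
    if d is None: d=f["depth"][v.astype(int),u.astype(int)]
    return (r*np.asarray(d)[...,None])@E[:3,:3].T+E[:3,3]
E
python3 - <<'E'
from h import *
import pickle
print(sensors.state())
for n in("scene","top","wrist"):
    f=grab_frame(n); save(f,n+"0.png"); pickle.dump(f,open(n+"0.pkl","wb"))
    print(n,{k:(v if np.size(v)<20 else v.shape) for k,v in f.items()})
E
```

```text
{'time_s': 0.0, 'qpos': array([ 7.49451033e+01,  1.83515936e+01,  8.97044361e+01, -2.46160529e-03,
        7.20424620e+01, -1.14457333e+00]), 'qvel': array([ 0.00266192,  0.08110145, -0.05488607,  0.01975221,  0.03790838,
        0.03375043]), 'effort': array([-6.38612073e-04, -4.12470210e+01, -2.31972939e+01,  7.26505020e-02,
        4.59668320e-02, -1.65733677e-04]), 'ee_pos': array([138.11373858, 557.70353613, 232.13406116]), 'ee_rot': array([1.79999627e+02, 9.85187501e-02, 7.60904373e+01]), 'force': array([ 1.24526872,  0.34718975, -0.62325377]), 'torque': array([-0.00194484,  0.02808472,  0.07350044]), 'gripper_width': 91.42031353399908}
scene {'image': (480, 640, 3), 'depth': (480, 640), 'fx': 450.3800389395478, 'fy': 450.3800389395478, 'cx': 322.1517982508382, 'cy': 247.28750910374444, 'extrinsics': array([[-6.31670179e-01, -4.95104782e-01,  5.96543410e-01,
         1.07205861e+03],
       [ 7.75063356e-01, -4.19622606e-01,  4.72433766e-01,
         5.00636536e+02],
       [ 1.64188834e-02,  7.60781259e-01,  6.48800660e-01,
         7.90019973e+02],
       [ 0.00000000e+00,  0
[... 376 characters left out ...]
  1.66223088e+01],
       [ 4.14573834e-03,  5.02023808e-02,  9.98730461e-01,
         1.34027435e+03],
       [ 0.00000000e+00,  0.00000000e+00,  0.00000000e+00,
         1.00000000e+00]])}
wrist {'image': (480, 640, 3), 'depth': (480, 640), 'fx': 386.4146523212478, 'fy': 386.4146523212478, 'cx': 315.18625710781834, 'cy': 239.67201485787015, 'T_tool_cam': array([[ 9.99999705e-01, -3.32551047e-04, -6.91874853e-04,
         5.56735480e-01],
       [-4.85833139e-04, -9.71993522e-01, -2.35007143e-01,
        -6.48598791e+01],
       [-5.94346004e-04,  2.35007410e-01, -9.71993397e-01,
        -1.52312894e+02],
       [ 0.00000000e+00,  0.00000000e+00,  0.00000000e+00,
         1.00000000e+00]])}
```

View pics/scene0.png

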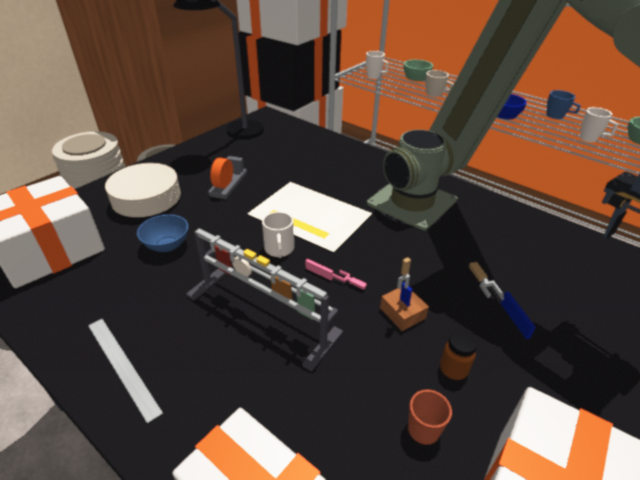

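View pics/top0.png

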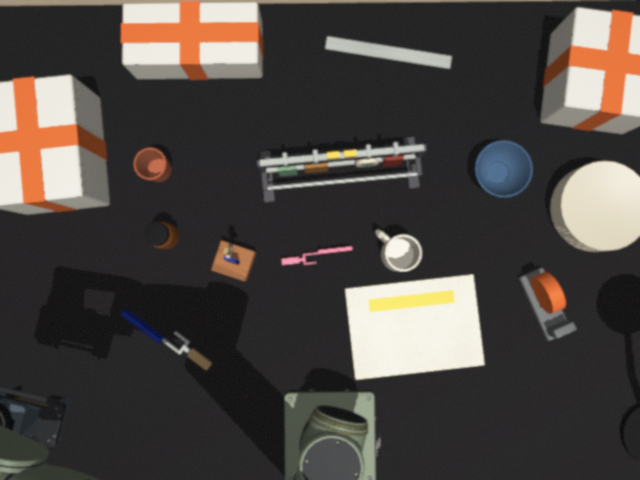

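View pics/wrist0.png

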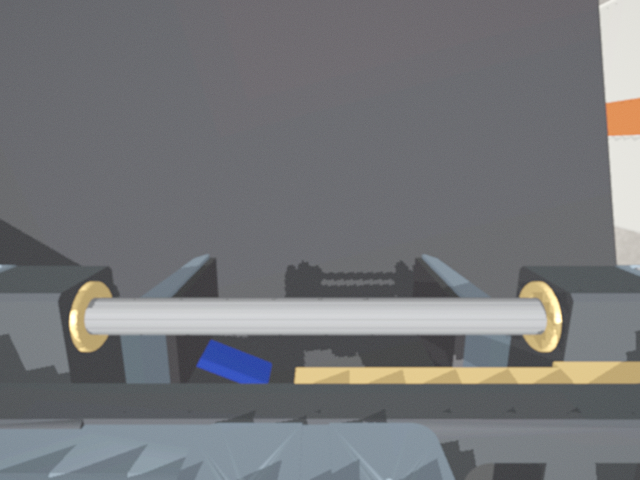

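The stand with the blue sample sits at about (233,258) in the top view, and the rack runs from (262,162) to (424,148) with the yellow saddle near (342,154). The large blue tool lying flat at (165,335) and the pink one at (316,256) are decoys. Next I'll enlarge the crops.

Run:
```python
from h import *
import pickle
t=pickle.load(open("top0.pkl","rb"));s=pickle.load(open("scene0.pkl","rb"))
save(t,"t_stand.png",(200,225,270,290),9)
save(t,"t_rack.png",(250,130,440,215),4.2)
save(s,"s_rack.png",(180,220,350,370),4)
save(s,"s_stand.png",(370,245,440,335),6)
```

```text
(no output)
```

View pics/t_stand.png

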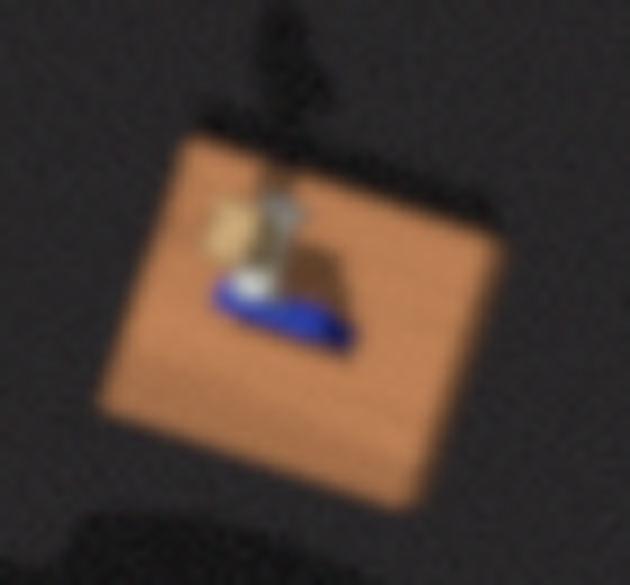

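View pics/t_rack.png

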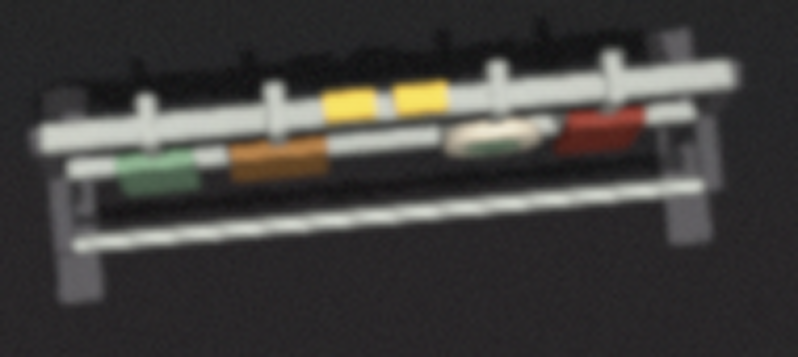

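View pics/s_rack.png

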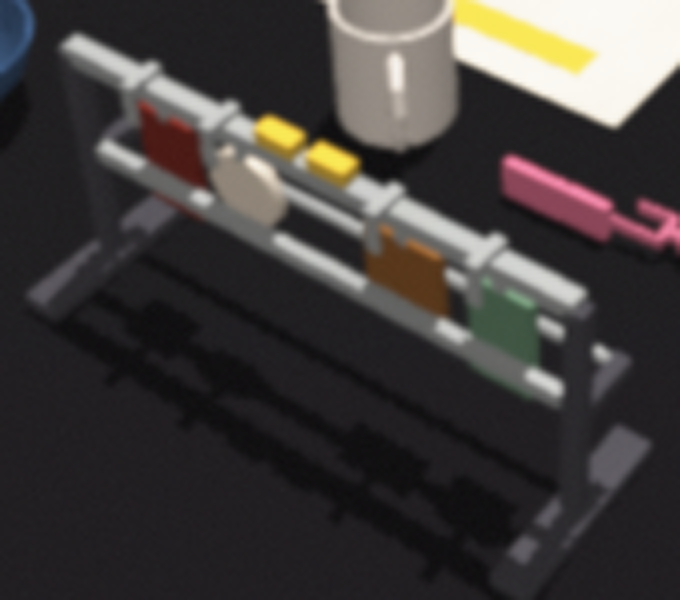

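View pics/s_stand.png

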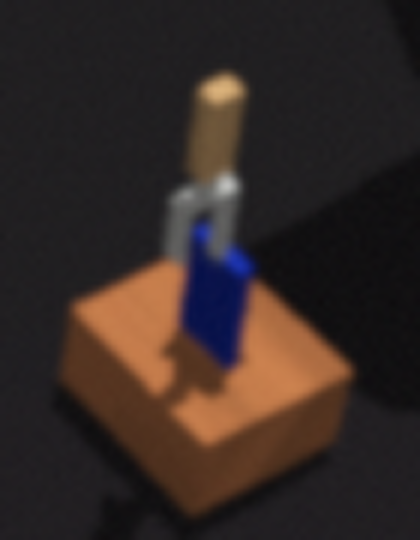

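Run:
```python
from h import *
import pickle
t=pickle.load(open("top0.pkl","rb"));s=pickle.load(open("scene0.pkl","rb"))
c=lambda x,y:(250+x/4.2-.4,130+y/4.2-.4)
def T(p,z,f=t): return world(f,np.array([q[0] for q in p]),np.array([q[1] for q in p]),z=z)
b=T([c(37,138),c(738,74)],170)
print("bar ends",b.round(1),"len",np.linalg.norm(b[1]-b[0]),"mid",b.mean(0).round(1)); d=b[0]-b[1];print("yaw of +y",np.degrees(np.arctan2(-d[0],d[1])))
hs=T([c(147,120),c(275,108),c(498,87),c(613,76)],174);m=b.mean(0);u=d/np.linalg.norm(d);u[2]=0
print("hooks",hs.round(1),((hs-m)@u).round(1))
y=T([c(322,105),c(378,103),c(393,100),c(449,96)],180);print("cheek edges",y.round(1),((y-m)@u).round(1))
# stand top corners
c2=lambda x,y:(200+x/9-.4,225+y/9-.4)
k=T([c2(190,135),c2(500,245),c2(412,510),c2(98,405)],40);print("stand",k.round(1),k.mean(0).round(1),[np.linalg.norm(k[i]-k[(i+1)%4]).round(1) for i in range(4)])
e=[k[0]-k[1],k[3]-k[2]];print([np.degrees(np.arctan2(-q[0],q[1])).round(1) for q in e])
g=T([c2(235,232)],176);print("grip top",g.round(1))
h=t["depth"];print("depth grip",[world(t,233-8+j,250+i).round(0) if 0 else h[250+i,224+j] for i in(0,) for j in range(6)])
# scene grip top
cs=lambda x,y:(370+x/6-.4,245+y/6-.4)
print("scene griptop",T([cs(222,88)],176,s).round(1))
c4=lambda x,y:(180+x/4-.4,220+y/4-.4)
print("scene cheeks mid-gap",T([c4(305,147)],180,s).round(1))
```

```text
bar ends [[ 604.   141.9  170. ]
 [ 632.5 -202.7  170. ]] len 345.7842944347109 mid [618.2 -30.4 170. ]
yaw of +y 4.720254495144437
hooks [[ 611.6   87.7  174. ]
 [ 616.9   25.   174. ]
 [ 626.3  -84.3  174. ]
 [ 631.2 -140.7  174. ]] [ 118.2   55.4  -54.3 -111. ]
cheek edges [[616.9   2.1 180. ]
 [617.7 -25.2 180. ]
 [619.1 -32.5 180. ]
 [620.8 -59.8 180. ]] [ 32.5   5.3  -2.2 -29.5]
stand [[453.7 242.3  40. ]
 [425.1 164.2  40. ]
 [358.6 186.6  40. ]
 [385.8 265.5  40. ]] [405.8 214.6  40. ] [np.float64(83.2), np.float64(70.2), np.float64(83.5), np.float64(71.7)]
[np.float64(-20.1), np.float64(-19.0)]
grip top [[423.2 208.5 176. ]]
depth grip [np.float32(1165.8546), np.float32(1160.6597), np.float32(1162.5154), np.float32(1162.1465), np.float32(1167.9615), np.float32(1182.02)]
scene griptop [[425.  209.3 176. ]]
scene cheeks mid-gap [[620.3 -28.4 180. ]]
```

Request:
servo_tool(
  motion=[12, -14.7, 3, 0, 0, 0.0163, 100, 24, -29.4, 3, 0, 0, 0.0163, 100, 24, -29.4, 3, 0, 0, 0.0163, 100, 24, -29.4, 3, 0, 0, 0.0163, 100, 24, -29.4, 3, 0, 0, 0.0163, 100, 24, -29.4, 3, 0, 0, 0.0163, 100, 24, -29.4, 3, 0, 0, 0.0163, 100, 24, -29.4, 3, 0, 0, 0.0163, 100, 24, -29.4, 3, 0, 0, 0.0163, 100, 24, -29.4, 3, 0, 0, 0.0163, 100],
)

```text
time_s: 0.98
ee_pos: [366.9, 277.1, 263.1]
ee_rot: [-180.0, -0.0, 85.5]
force: [0.2, 0.6, -0.4]
gripper_width: 91.1
```

Request:
servo_tool(
  motion=[24, -29.4, 0, 0, 0, 0.0163, 100, 24, -29.4, 0, 0, 0, 0.0163, 100, 24, -29.4, 0, 0, 0, 0.0163, 100, 24, -29.4, 0, 0, 0, 0.0163, 100, 24, -29.4, 0, 0, 0, 0.0163, 100, 24, -29.4, 0, 0, 0, 0.0163, 100, 24, -29.4, 0, 0, 0, 0.0163, 100, 24, -29.4, 0, 0, 0, 0.0163, 100, 24, -29.4, 0, 0, 0, 0.0163, 100, 12, -14.7, 0, 0, 0, 0.0163, 100],
)

```text
time_s: 1.82
ee_pos: [596.3, -4.0, 262.2]
ee_rot: [180.0, 0.1, 94.7]
force: [-0.8, -0.4, -0.1]
gripper_width: 91.4
```

Request:
servo_tool(
  motion=[12, -14.7, 0, 0, 0, 0, 100, 0, 0, 0, 0, 0, 0, 100, 0, 0, 0, 0, 0, 0, 100],
)

```text
time_s: 2.07
ee_pos: [606.2, -15.7, 262.1]
ee_rot: [-179.9, -0.0, 94.7]
force: [-0.7, 0.5, -0.3]
gripper_width: 90.8
```

```bash
cat >> h.py <<'E'
from scipy.spatial.transform import Rotation as Ro
def wgrab():
    st=sensors.state(); f=grab_frame("wrist")
    T=np.eye(4);T[:3,:3]=Ro.from_euler("xyz",st["ee_rot"],degrees=True).as_matrix();T[:3,3]=st["ee_pos"]
    f["extrinsics"]=T@f["T_tool_cam"]; return f,st
E
python3 - <<'E'
from h import *
import pickle
f,s=wgrab();save(f,"w1.png");pickle.dump(f,open("w1.pkl","wb"));print(s["time_s"],s["ee_pos"],s["ee_rot"],s["force"])
E
```

```text
2.0667 [606.20228576 -15.69674066 262.14336282] [-1.79904495e+02 -4.02855280e-02  9.46759354e+01] [-0.68389797  0.54713852 -0.30291439]
```

View pics/w1.png

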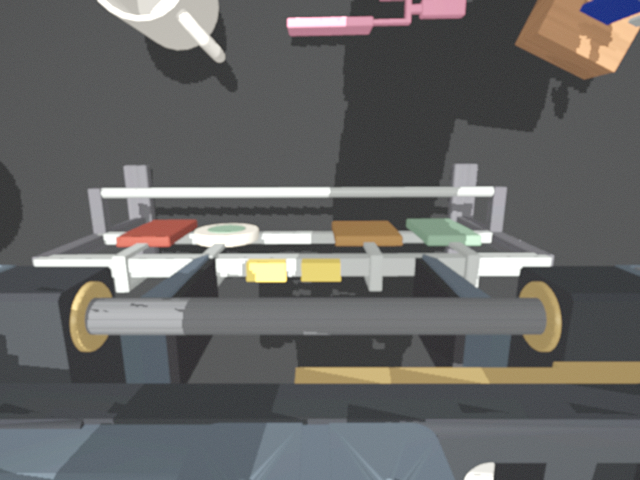

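The wrist view shows the whole rack: bar ends near (37,262) and (552,262), and the cheeks at (268,271) and (321,271) with the notch between them at about x=294.

Run:
```python
from h import *
import pickle
f=pickle.load(open("w1.pkl","rb"))
save(f,"w1b.png",(205,215,405,310),4);save(f,"w1l.png",(20,235,120,300),6);save(f,"w1r.png",(480,235,580,300),6)
```

```text
(no output)
```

View pics/w1b.png

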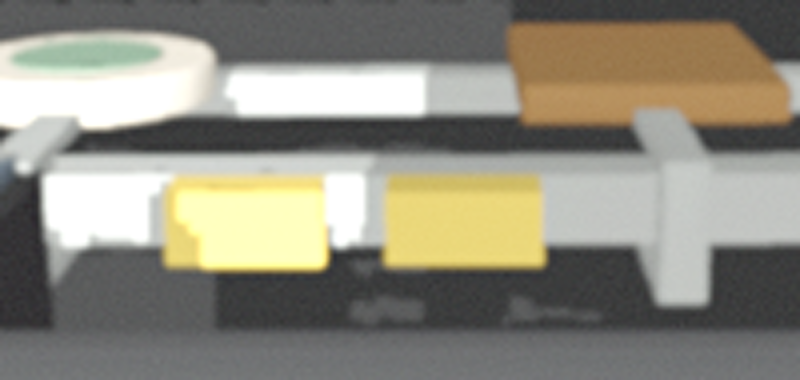

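View pics/w1l.png

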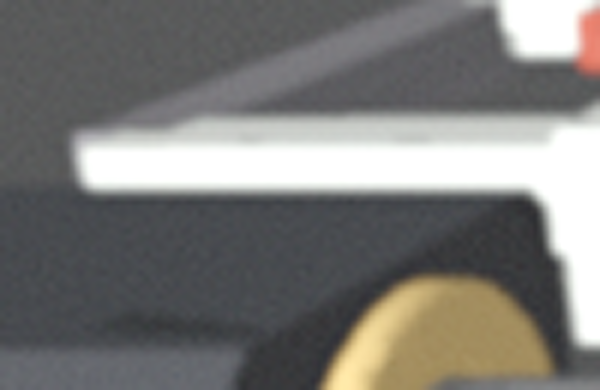

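View pics/w1r.png

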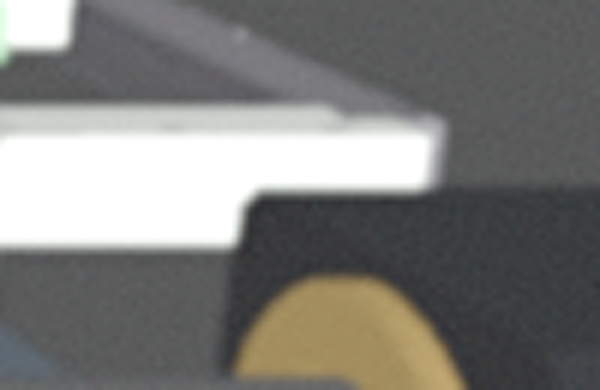

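Run:
```python
from h import *
import pickle
f=pickle.load(open("w1.pkl","rb"))
def T(p,z): p=np.array(p,float); return world(f,p[:,0],p[:,1],z=z)
b=T([(33,258.3),(553.3,256.8)],170);bm=b.mean(0)
d=b[1]-b[0];u=d/np.linalg.norm(d);n=np.array([u[1],-u[0],0])
print(b.round(1),np.linalg.norm(d).round(1),"yaw",np.degrees(np.arctan2(-u[0],u[1])).round(2))
mid=bm+6*n;print("bar mid from front edge",mid.round(1))
w=lambda x,y:(205+x/4-.4,215+y/4-.4)
ed=T([w(357,172),w(357,247)],170);print("bar front/rear",ed.round(1),np.linalg.norm(ed[1]-ed[0]))
c=T([w(165,229),w(328,229),w(387,229),w(545,229)],180);print(c.round(1),((c-bm)@u).round(1),((c-mid)@n).round(1))
h=T([w(685,160+60),w(30,140)],174);print("hook",h.round(1),((h-bm)@u).round(1))
# depth check
for p in [(268,272),(321,272),(345,268)]: print(world(f,*p).round(1))
# tile edges
o=T([w(510,24),w(735,24)],170-32);print("ochre ",((o-bm)@u).round(1))
dd=T([(260,234)],113);print("disc right edge",((dd-bm)@u).round(1))
```

```text
[[ 628.2 -199.7  170. ]
 [ 599.2  141.5  170. ]] 342.4 yaw 4.86
bar mid from front edge [619.7 -28.6 170. ]
bar front/rear [[613.7 -28.7 170. ]
 [626.7 -27.8 170. ]] 12.989330116334338
[[622.7 -58.2 180. ]
 [620.6 -32.3 180. ]
 [619.8 -22.9 180. ]
 [617.7   2.1 180. ]] [-29.7  -3.8   5.6  30.8] [0.5 0.6 0.6 0.7]
hook [[616.3  25.3 174. ]
 [611.5 -81.4 174. ]] [ 54.  -51.9]
[621.4 -44.  180.8]
[619.1 -10.4 179.3]
[617.8   5.5 171. ]
ochre  [26.8 67.8]
disc right edge [-29.6]
```

Request:
servo_tool(
  motion=[-10, 12, 0, 0, 0, -0.03, 100, -23, 28, 0, 0, 0, -0.05, 100, -23, 28, 0, 0, 0, -0.05, 100, -23, 28, 0, 0, 0, -0.05, 100, -23, 28, 0, 0, 0, -0.05, 100, -23, 28, 0, 0, 0, -0.05, 100, -23, 28, 0, 0, 0, -0.05, 100, -23, 28, 0, 0, 0, -0.05, 100, -14, 18, 0, 0, 0, -0.05, 100, 0, 0, 0, 0, 0, 0, 100],
)

```text
time_s: 2.95
ee_pos: [417.3, 214.0, 263.4]
ee_rot: [-179.9, -0.1, 70.4]
force: [0.3, -0.2, 0.3]
gripper_width: 90.9
```

Request:
servo_tool(
  motion=[0, 0, 0, 0, 0, 0, 100, 0, 0, 0, 0, 0, 0, 100],
)

```text
time_s: 3.12
ee_pos: [420.9, 210.9, 263.2]
ee_rot: [180.0, -0.0, 70.2]
force: [-1.1, -1.3, -0.4]
gripper_width: 91.2
```

Run:
```python
from h import *
import pickle
f,s=wgrab();save(f,"w2.png");pickle.dump(f,open("w2.pkl","wb"));print(s["time_s"],s["ee_pos"],s["ee_rot"],s["force"])
save(f,"w2b.png",(215,150,415,300),4)
```

```text
3.1167 [420.94872036 210.86750514 263.21798333] [ 1.79956512e+02 -6.77503908e-03  7.02343889e+01] [-1.11449481 -1.27670009 -0.39799108]
```

View pics/w2.png

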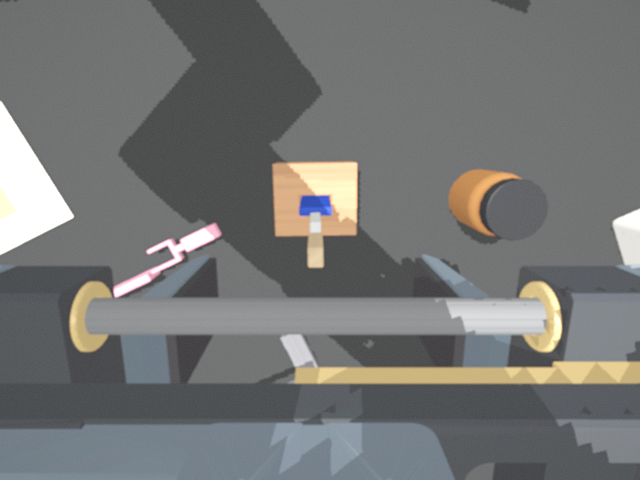

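View pics/w2b.png

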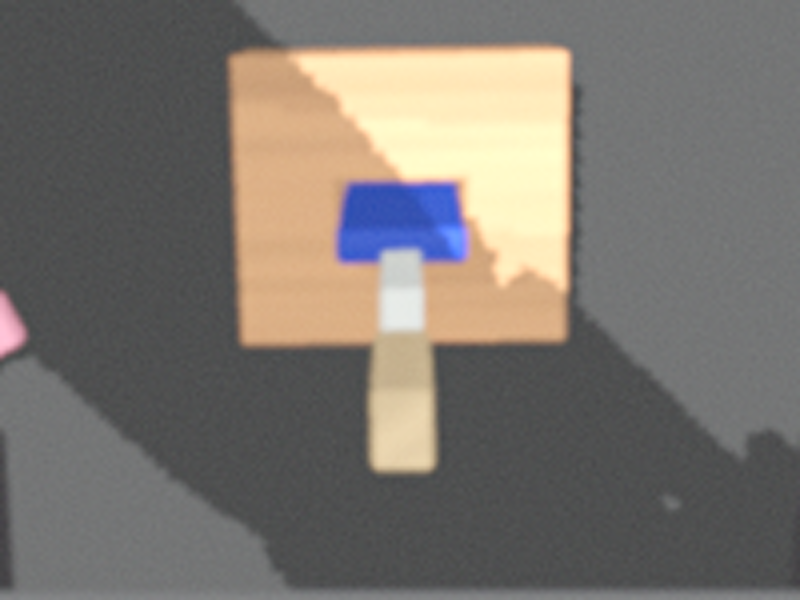

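The grip's top is at (315.4, 257.1), centred between the fingers, with the tile below it and the stand square to the image.

Run:
```python
from h import *
import pickle
f=pickle.load(open("w2.pkl","rb"))
w=lambda x,y:(215+x/4-.4,150+y/4-.4)
for p,z in [((403,430),176),((370,430),176),((436,430),176),((403,388),176),((403,470),176),((402,222),90),((402,310),126)]:
    q=w(*p); print(z,world(f,*q,z=z).round(1), world(f,*q).round(1))
k=[world(f,*w(*p),z=40) for p in[(230,55),(570,48),(567,342),(241,346)]]
print(np.mean(k,0).round(1)); e=k[1]-k[0],k[2]-k[3];print([np.degrees(np.arctan2(-q[0],q[1])).round(2) for q in e],[np.linalg.norm(q).round(1) for q in e])
```

```text
176 [425.6 210.2 176. ] [425.5 210.2 176.2]
176 [423.8 205.2 176. ] [470.3 184.6   1.5]
176 [427.4 215.2 176. ] [427.7 215.1 174.9]
176 [419.  212.6 176. ] [419.2 212.5 175.1]
176 [432.  207.9 176. ] [484.7 189.2   0.5]
90 [405.9 217.1  90. ] [406.8 216.8  83.7]
126 [416.8 213.2 126. ] [416.6 213.3 127.1]
[408.1 216.4  40. ]
[np.float64(-18.58), np.float64(-19.03)] [np.float64(81.1), np.float64(81.3)]
```

Request:
servo_tool(
  motion=[4, -0.5, -10, 0, 0, 0.014, 100, 0, 0, -16, 0, 0, 0, 100, 0, 0, -16, 0, 0, 0, 100, 0, 0, -16, 0, 0, 0, 100, 0, 0, -16, 0, 0, 0, 100, 0, 0, -16, 0, 0, 0, 80, 0, 0, -10, 0, 0, 0, 60, 0, 0, -5, 0, 0, 0, 40, 0, 0, 0, 0, 0, 0, 30, 0, 0, 0, 0, 0, 0, 25],
  newtons=25,
)

```text
time_s: 4.0
ee_pos: [425.8, 209.9, 157.8]
ee_rot: [-180.0, 0.0, 70.9]
force: [-0.5, 0.2, -0.1]
gripper_width: 60.3
```

Run:
```python
from h import *
f,s=wgrab();save(f,"w3.png",(165,150,465,350),2.6);print(s["time_s"],s["ee_pos"],s["ee_rot"],s["force"],s["gripper_width"])
```

```text
4.0 [425.75173856 209.9339749  157.78605179] [-1.79991471e+02  8.17978426e-03  7.08921304e+01] [-0.52343694  0.19799976 -0.07787879] 60.297896367130825
```

View pics/w3.png

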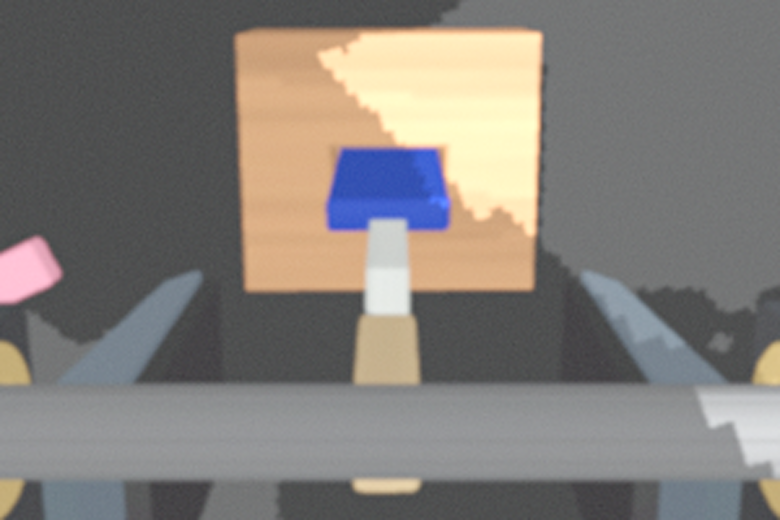

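The grip is centred between the open fingers (around x=385 in the crop), so I'm closing.

Request:
servo_tool(
  motion=[0, 0, 0, 0, 0, 0, 0, 0, 0, 0, 0, 0, 0, 0, 0, 0, 0, 0, 0, 0, 0, 0, 0, 0, 0, 0, 0, 0, 0, 0, 0, 0, 0, 0, 0, 0, 0, 0, 0, 0, 0, 0, 0, 0, 0, 0, 0, 0, 0],
  newtons=25,
)

```text
time_s: 4.63
ee_pos: [425.2, 210.4, 158.0]
ee_rot: [180.0, -0.0, 70.9]
force: [0.5, 0.4, -0.2]
gripper_width: 10.3
```

Request:
servo_tool(
  motion=[0, 0, 3, 0, 0, 0, 0, 0, 0, 8, 0, 0, 0, 0, 0, 0, 12, 0, 0, 0, 0, 0, 0, 20, 0, 0, 0, 0, 0, 0, 25, 0, 0, 0, 0, 0, 0, 30, 0, 0, 0, 0, 0, 0, 30, 0, 0, 0, 0, 0, 0, 25, 0, 0, 0, 0, 0, 0, 15, 0, 0, 0, 0, 0, 0, 10, 0, 0, 0, 0],
)

```text
time_s: 5.47
ee_pos: [425.7, 210.6, 338.9]
ee_rot: [179.8, -0.2, 70.9]
force: [0.1, -0.2, -1.9]
gripper_width: 10.2
```

Request:
servo_tool(
  motion=[0, 0, 0, 0, 0, 0, 0, 0, 0, 0, 0, 0, 0, 0],
)

```text
time_s: 5.63
ee_pos: [425.0, 210.3, 335.8]
ee_rot: [-180.0, 0.0, 70.9]
force: [-0.2, -0.5, -1.2]
gripper_width: 10.0
```

Run:
```python
from h import *
import pickle
f,s=wgrab();save(f,"w4.png");print(s["time_s"],s["ee_pos"],s["ee_rot"],s["force"],s["gripper_width"])
g=grab_frame("scene");save(g,"s4.png",(300,120,500,320),3);pickle.dump((f,g),open("4.pkl","wb"))
```

```text
5.6333 [425.03825563 210.25712189 335.7815998 ] [-1.79993192e+02  2.13403281e-03  7.09303187e+01] [-0.23096314 -0.45059935 -1.17144859] 9.96212619177086
```

View pics/w4.png

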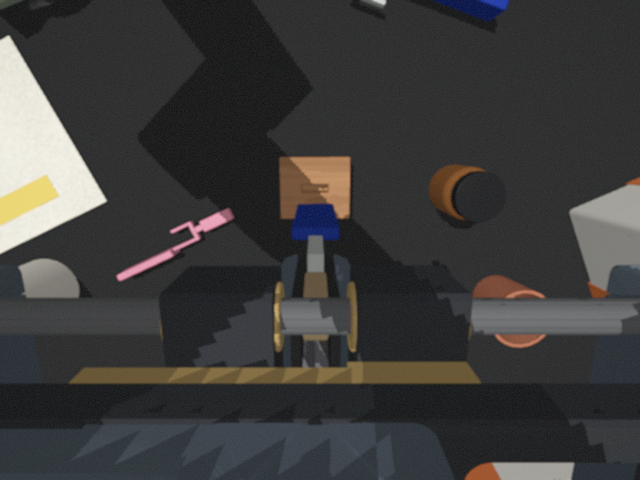

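View pics/s4.png

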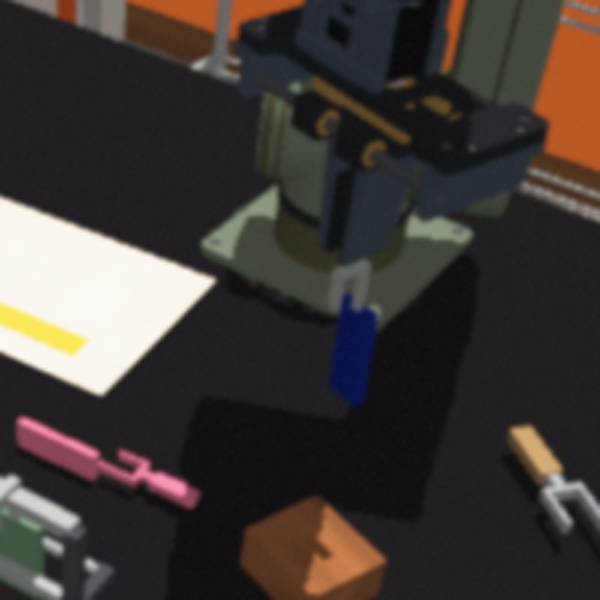

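The sample is out of the stand and held. Next I measure its pose in the tool frame.

Run:
```python
from h import *
import pickle
f,g=pickle.load(open("4.pkl","rb"))
save(f,"w4b.png",(275,190,355,270),7.5)
```

```text
(no output)
```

View pics/w4b.png

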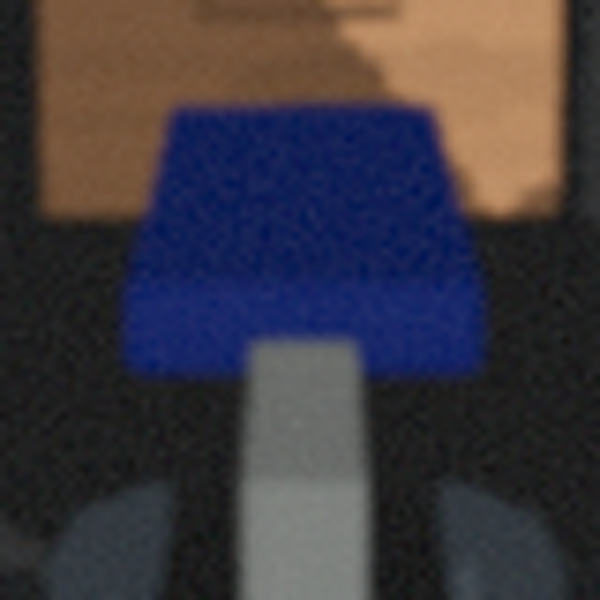

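Run:
```python
from h import *
import pickle
from scipy.optimize import least_squares
f,g=pickle.load(open("4.pkl","rb"))
E=f["T_tool_cam"];I=np.linalg.inv(E)
obs=[((123,280),(-17,14,-32)),((487,280),(-17,-14,-32)),((123,378),(-9,14,-32)),((487,378),(-9,-14,-32)),((170,105),(-17,14,-110)),((437,105),(-17,-14,-110)),((241,478),(-12,4,4)),((371,478),(-12,-4,4))]
# sample->tool nominal: sample z=-tool z ; tool x=+sample y?, tool y = sample x
px=np.array([(275+a/7.5-.4,190+b/7.5-.4) for (a,b),_ in obs]);P=np.array([p for _,p in obs],float)
for sgn in(1,-1):
    B=np.array([[0,1,0],[1,0,0],[0,0,-1]],float)
    if sgn<0: P2=P*[1,-1,1]
    else: P2=P
    def proj(v,fix=None):
        Q=(Ro.from_rotvec(v[:3]).as_matrix()@(B@P2.T)).T+v[3:]
        C=Q@I[:3,:3].T+I[:3,3]
        return np.stack([f["cx"]+f["fx"]*C[:,0]/-C[:,2],f["cy"]-f["fy"]*C[:,1]/-C[:,2]],1)
    r=least_squares(lambda v:np.r_[(proj(v)-px).ravel(),(v[5]-36)/3,v[2]/.02],[0,0,0,0,0,36])
    print(sgn,"rot deg",np.degrees(r.x[:3]).round(2),"pos in tool",r.x[3:].round(2),"res",r.cost.round(2)); print((proj(r.x)-px).round(1).tolist())
```

```text
1 rot deg [ 7.27 -0.45  1.74] pos in tool [  0.74  23.99 134.27] res 5083.82
[[41.2, 3.4], [-40.8, 2.5], [40.7, -0.7], [-41.0, -1.6], [31.3, 1.4], [-31.6, 0.6], [14.1, -1.2], [-13.8, -1.5]]
-1 rot deg [ 1.57 -0.06 -0.  ] pos in tool [ 0.87 -1.76 35.34] res 0.55
[[0.1, -0.2], [-0.1, -0.2], [0.3, 0.1], [-0.3, 0.1], [-0.3, 0.0], [0.3, 0.0], [0.5, 0.1], [-0.5, 0.1]]
```

Request:
servo_tool(
  motion=[8, -10, 5, 0, 0, 0.02, 0, 20, -24, 5, 0, 0, 0.045, 0, 24, -29, 5, 0, 0, 0.05, 0, 24, -29, 0, 0, 0, 0.05, 0, 24, -29, 0, 0, 0, 0.05, 0, 24, -29, 0, 0, 0, 0.05, 0, 24, -29, 0, 0, 0, 0.05, 0, 22, -27, 0, 0, 0, 0.05, 0, 16, -20, 0, 0, 0, 0.04, 0, 8, -10, 0, 0, 0, 0.012, 0],
)

```text
time_s: 6.57
ee_pos: [620.6, -28.7, 348.2]
ee_rot: [-179.8, 0.0, 94.8]
force: [-0.6, 0.4, -0.6]
gripper_width: 9.8
```

Request:
servo_tool(
  motion=[2, -2.7, 0, 0.0023, -0.027, 0, 0, 0, 0, 0, 0, 0, 0, 0, 0, 0, 0, 0, 0, 0, 0],
)

```text
time_s: 6.82
ee_pos: [620.7, -28.4, 349.6]
ee_rot: [178.6, -0.0, 94.8]
force: [-0.4, -0.1, -0.4]
gripper_width: 9.9
```

Run:
```python
from h import *
import pickle
f,s=wgrab();save(f,"w5.png");print(s["time_s"],s["ee_pos"],s["ee_rot"],s["force"],s["gripper_width"])
save(f,"w5b.png",(215,190,415,290),4)
g=grab_frame("scene");save(g,"s5.png",(180,150,380,300),4);pickle.dump((f,g),open("5.pkl","wb"))
```

```text
6.8167 [620.69749574 -28.43709296 349.59997171] [ 1.78631647e+02 -4.64986912e-02  9.47931980e+01] [-0.3924861  -0.09618962 -0.40602694] 9.8895279656082
```

View pics/w5b.png

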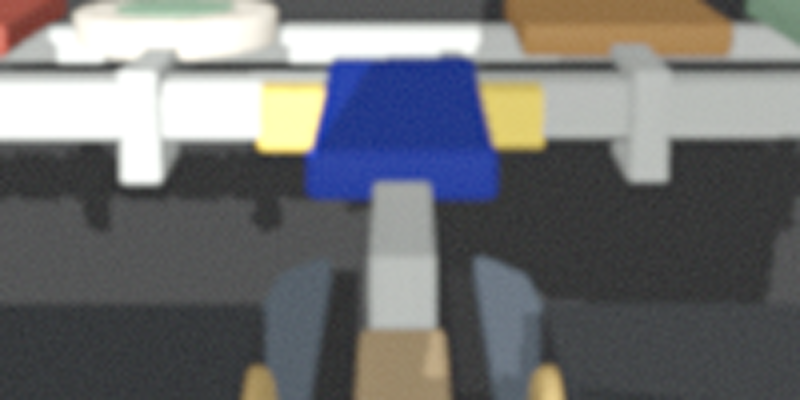

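View pics/s5.png

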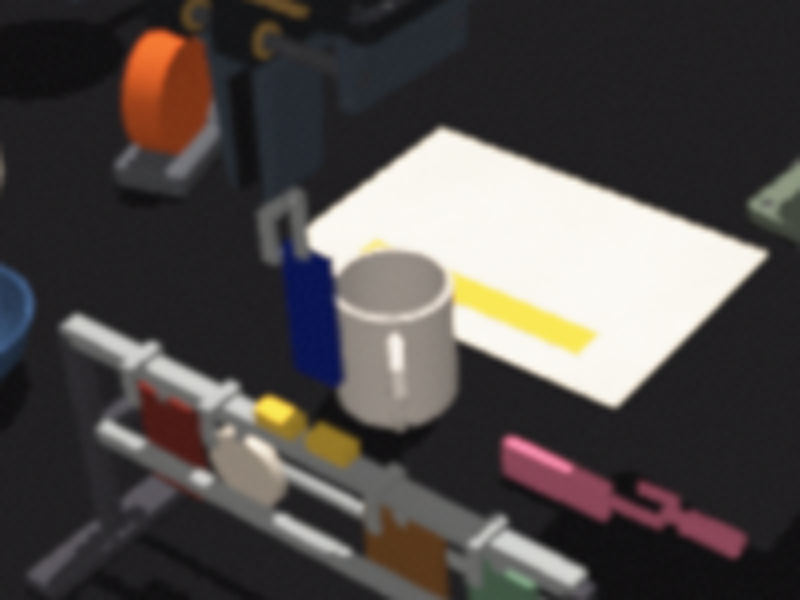

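Request:
servo_tool(
  motion=[0, 0, -5, 0, 0, 0, 0, 0, 0, -8, 0, 0, 0, 0, 0, 0, -8, 0, 0, 0, 0, 0, 0, -5, 0, 0, 0, 0, 0, 0, -3, 0, 0, 0, 0, 0, 0, -2, 0, 0, 0, 0, 0, 0, -2, 0, 0, 0, 0, 0, 0, -2, 0, 0, 0, 0],
)

```text
time_s: 7.58
ee_pos: [621.4, -28.4, 316.0]
ee_rot: [178.4, -0.0, 94.8]
force: [0.0, 0.7, -0.5]
gripper_width: 9.8
```

Run:
```python
from h import *
import pickle
f,s=wgrab();print(s["time_s"],s["ee_pos"],s["ee_rot"],s["force"],s["gripper_width"])
save(f,"w6b.png",(215,190,415,290),4)
g=grab_frame("scene");save(g,"s6.png",(180,150,380,300),4)
```

```text
7.5833 [621.38012367 -28.36120629 316.03218419] [ 1.78417572e+02 -4.11545061e-03  9.48235385e+01] [ 0.02793911  0.69384069 -0.53702578] 9.81073761350722
```

View pics/w6b.png

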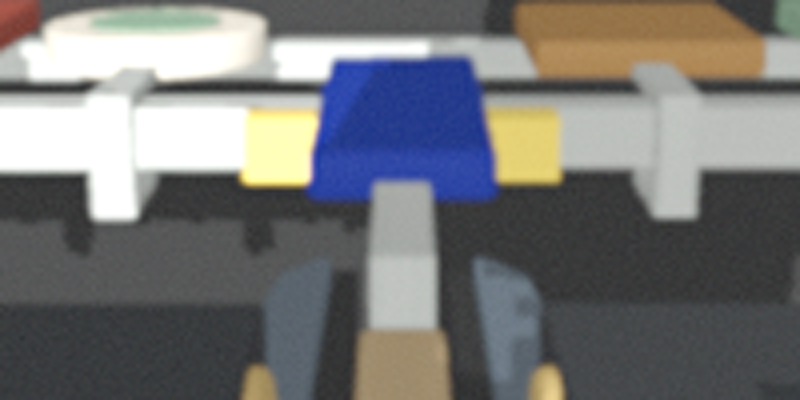

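View pics/s6.png

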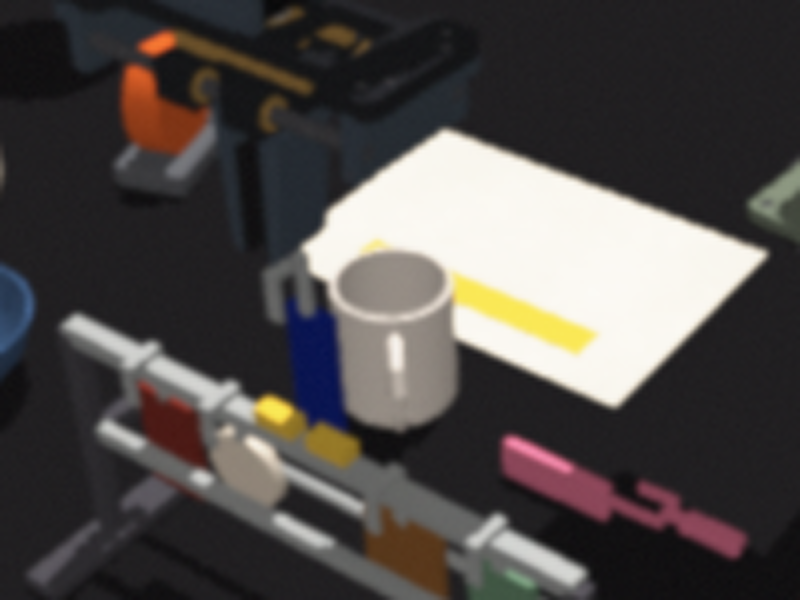

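Run:
```python
from h import *
f,s=wgrab()
w=lambda x,y:(215+x/4-.4,190+y/4-.4)
R=Ro.from_euler("xyz",[180,0,94.8],degrees=True).as_matrix()
for p,z in [((243,150),180),((560,150),180),((280,122),180),((280,186),180),((610,95),170),((610,170),170)]:
    q=world(f,*w(*p),z=z); print(p,q.round(1),"tool",(R.T@(q-s["ee_pos"])).round(1))
```

```text
(243, 150) [622.5 -58.2 180. ] tool [-29.9  -1.2 135.8]
(560, 150) [617.4   1.8 180. ] tool [ 30.4  -1.2 135.8]
(280, 122) [616.5 -51.6 180. ] tool [-22.7  -6.6 135.8]
(280, 186) [629.  -50.8 180. ] tool [-23.    5.9 135.8]
(610, 95) [607.9  11.6 170. ] tool [ 40.9  -9.9 145.8]
(610, 170) [622.9  13.4 170. ] tool [ 41.5   5.2 145.8]
```

Request:
servo_tool(
  motion=[0, 0, -4, 0, 0, 0, 0, 0, 0, -6, 0, 0, 0, 0, 0, 0, -6, 0, 0, 0, 0, 0, 0, -6, 0, 0, 0, 0, 0, 0, -6, 0, 0, 0, 0, 0, 0, -4, 0, 0, 0, 0, 0, 0, -3, 0, 0, 0, 0],
)

```text
time_s: 8.32
ee_pos: [621.0, -28.3, 280.0]
ee_rot: [178.5, -0.0, 94.8]
force: [-0.3, -0.8, -0.5]
gripper_width: 9.9
```

Request:
servo_tool(
  motion=[0, 0, -4, 0, 0, 0, 0, 0, 0, -6, 0, 0, 0, 0, 0, 0, -6, 0, 0, 0, 0, 0, 0, -6, 0, 0, 0, 0, 0, 0, -6, 0, 0, 0, 0, 0, 0, -4, 0, 0, 0, 0, 0, 0, -3, 0, 0, 0, 0],
)

```text
time_s: 8.9
ee_pos: [621.1, -28.3, 245.2]
ee_rot: [178.5, -0.0, 94.8]
force: [1.3, 0.1, -1.7]
gripper_width: 9.9
```

Request:
servo_tool(
  motion=[0, 0, -4, 0, 0, 0, 0, 0, 0, -5, 0, 0, 0, 0, 0, 0, -5, 0, 0, 0, 0, 0, 0, -4, 0, 0, 0, 0, 0, 0, -3, 0, 0, 0, 0, 0, 0, -2, 0, 0, 0, 0, 0, 0, -1, 0, 0, 0, 0],
)

```text
time_s: 9.48
ee_pos: [621.1, -28.3, 221.6]
ee_rot: [178.5, -0.0, 94.8]
force: [-0.3, 0.4, -1.3]
gripper_width: 9.6
```

Run:
```python
from h import *
f,s=wgrab();print(s["time_s"],s["ee_pos"],s["force"])
save(f,"w7b.png",(215,190,415,290),4)
g=grab_frame("scene");save(g,"s7.png",(190,200,340,312),5)
```

```text
9.4833 [621.14504497 -28.32982794 221.60954495] [-0.34456706  0.3826876  -1.26839936]
```

View pics/w7b.png

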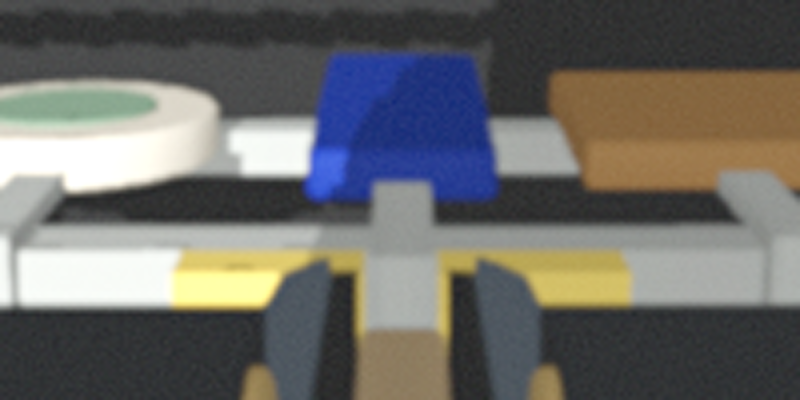

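View pics/s7.png

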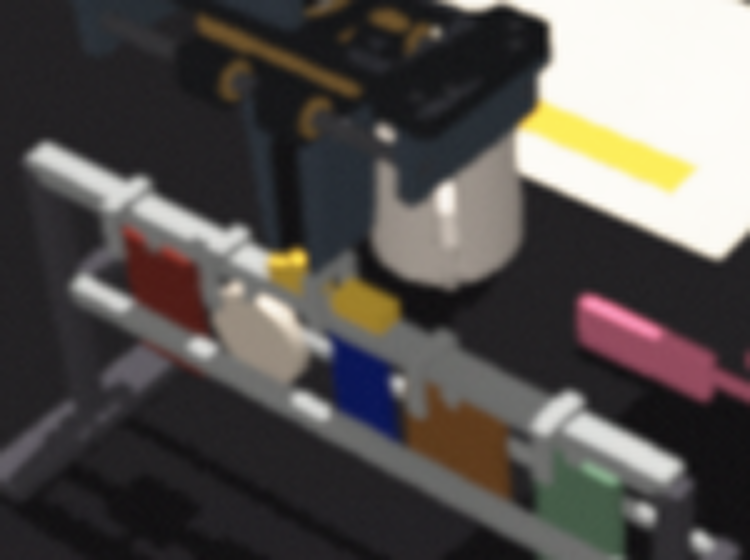

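The hook straddles the bar over the notch: in the crop it spans x 368–437 and the notch edges are at 360 and 445. The tile is between its neighbours without touching them. From here I lower in small steps.

Request:
servo_tool(
  motion=[0, 0, -1.5, 0, 0, 0, 0, 0, 0, -1.5, 0, 0, 0, 0, 0, 0, -1, 0, 0, 0, 0, 0, 0, -1, 0, 0, 0, 0, 0, 0, -1, 0, 0, 0, 0, 0, 0, -1, 0, 0, 0, 0, 0, 0, 0, 0, 0, 0, 0],
)

```text
time_s: 10.17
ee_pos: [621.1, -28.3, 214.7]
ee_rot: [178.5, -0.0, 94.8]
force: [-0.1, -0.2, -0.7]
gripper_width: 9.7
```

Request:
servo_tool(
  motion=[0, 0, -0.7, 0, 0, 0, 0, 0, 0, -0.7, 0, 0, 0, 0, 0, 0, 0, 0, 0, 0, 0],
)

```text
time_s: 10.42
ee_pos: [621.2, -28.4, 213.4]
ee_rot: [178.5, -0.0, 94.8]
force: [-0.4, 0.5, -0.4]
gripper_width: 9.5
```

Request:
servo_tool(
  motion=[0, 0, -0.7, 0, 0, 0, 0, 0, 0, -0.7, 0, 0, 0, 0, 0, 0, 0, 0, 0, 0, 0],
)

```text
time_s: 10.67
ee_pos: [621.2, -28.3, 212.0]
ee_rot: [178.5, -0.0, 94.8]
force: [-0.4, -0.8, -0.2]
gripper_width: 10.0
```

Request:
servo_tool(
  motion=[0, 0, -0.7, 0, 0, 0, 0, 0, 0, -0.7, 0, 0, 0, 0, 0, 0, 0, 0, 0, 0, 0],
)

```text
time_s: 10.92
ee_pos: [621.1, -28.3, 210.6]
ee_rot: [178.5, -0.0, 94.8]
force: [0.3, -0.2, -0.3]
gripper_width: 9.8
```

Request:
servo_tool(
  motion=[0, 0, -0.7, 0, 0, 0, 0, 0, 0, -0.7, 0, 0, 0, 0, 0, 0, 0, 0, 0, 0, 0],
)

```text
time_s: 11.17
ee_pos: [621.1, -28.4, 209.2]
ee_rot: [178.5, -0.0, 94.8]
force: [-0.2, 0.2, -0.0]
gripper_width: 9.8
```

Request:
servo_tool(
  motion=[0, 0, -0.7, 0, 0, 0, 0, 0, 0, -0.5, 0, 0, 0, 0, 0, 0, 0, 0, 0, 0, 0],
)

```text
time_s: 11.42
ee_pos: [621.2, -28.4, 208.0]
ee_rot: [178.5, -0.0, 94.8]
force: [1.1, 0.3, -0.3]
gripper_width: 9.7
```

Request:
servo_tool(
  motion=[0, 0, -0.5, 0, 0, 0, 0, 0, 0, -0.5, 0, 0, 0, 0, 0, 0, 0, 0, 0, 0, 0],
)

```text
time_s: 11.67
ee_pos: [621.2, -28.4, 207.1]
ee_rot: [178.5, -0.0, 94.8]
force: [0.1, -0.9, -0.8]
gripper_width: 9.8
```

Request:
servo_tool(
  motion=[0, 0, -0.5, 0, 0, 0, 0, 0, 0, -0.5, 0, 0, 0, 0, 0, 0, 0, 0, 0, 0, 0],
)

```text
time_s: 11.92
ee_pos: [621.3, -28.3, 206.5]
ee_rot: [178.4, -0.0, 94.8]
force: [-0.5, -0.1, 0.5]
gripper_width: 9.6
```

Request:
servo_tool(
  motion=[0, 0, -0.5, 0, 0, 0, 0, 0, 0, 0, 0, 0, 0, 0, 0, 0, 0, 0, 0, 0, 0],
)

```text
time_s: 12.17
ee_pos: [621.3, -28.3, 206.4]
ee_rot: [178.4, 0.0, 94.8]
force: [-1.7, -0.1, 5.6]
gripper_width: 9.5
```

Request:
servo_tool(
  motion=[0, 0, -0.5, 0, 0, 0, 0, 0, 0, 0, 0, 0, 0, 0, 0, 0, 0, 0, 0, 0, 0],
)

```text
time_s: 12.42
ee_pos: [621.3, -28.4, 206.4]
ee_rot: [178.4, 0.0, 94.8]
force: [-1.7, 0.5, 7.8]
gripper_width: 9.5
```

Run:
```python
from h import *
import pickle
f,s=wgrab();print(s["time_s"],s["ee_pos"],s["force"])
save(f,"w8b.png",(215,190,415,290),4)
g=grab_frame("scene");save(g,"s8.png",(210,220,310,300),7);pickle.dump(f,open("8.pkl","wb"))
```

```text
12.4167 [621.3120048  -28.35613676 206.43040336] [-1.72950642  0.49779592  7.79775125]
```

View pics/w8b.png

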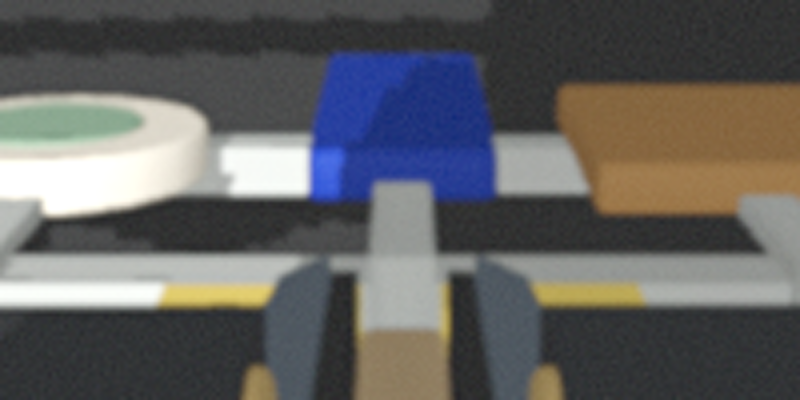

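View pics/s8.png

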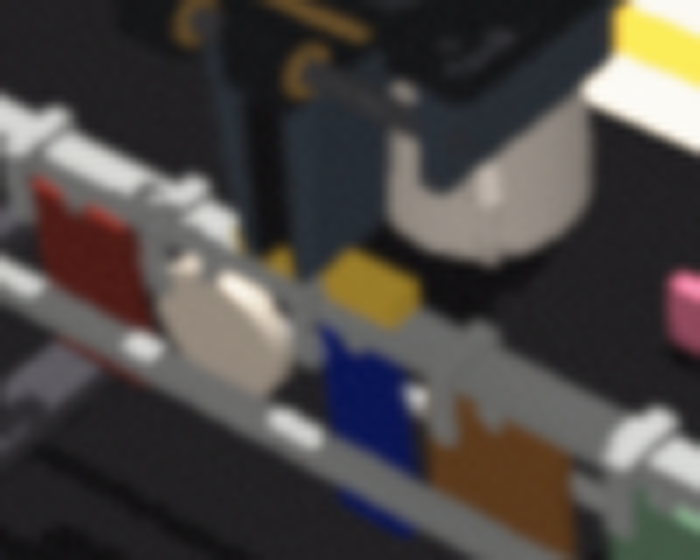

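Run:
```python
from h import *
import pickle
f=pickle.load(open("8.pkl","rb"))
w=lambda x,y:(215+x/4,190+y/4)
for n,p in {"own hook":(402,285),"own hook2":(402,310),"ownhook3":(395,300),"own tile top":(402-40,172),"ochre tile top":(690,185),"cheek":(590,295),"cheekL":(220,295),"bar":(720,293)}.items(): print(n,world(f,*w(*p)).round(1))
d=f["depth"]
for u in (395,406,410):
  for v in (280,284): print(u,v,world(f,u,v).round(1))
```

```text
own hook [613.3 -28.5 173.8]
own hook2 [616.4 -28.2 174.3]
ownhook3 [615.2 -29.2 174.2]
own tile top [608.3 -34.7 138.1]
ochre tile top [606.  13. 139.]
cheek [612.4  -5.1 174.3]
cheekL [616.2 -50.9 174.6]
bar [612.2  12.1 169.9]
395 280 [580.5 -14.6 280.8]
395 284 [580.4 -15.2 283.4]
406 280 [580.4 -12.2 280.5]
406 284 [579.9 -13.2 284.3]
410 280 [580.4 -11.4 280.4]
410 284 [580.1 -12.2 283.6]
```

Hook top reads 174.0–174.3 mm, which puts the origin at about 170 mm: home, with roughly 8 N of contact. Now I ease the force and open.

Request:
servo_tool(
  motion=[0, 0, 0.5, 0, 0, 0, 0, 0, 0, 0.3, 0, 0, 0, 0, 0, 0, 0, 0, 0, 0, 0, 0, 0, 0, 0, 0, 0, 0, 0, 0, 0, 0, 0, 0, 0],
)

```text
time_s: 12.93
ee_pos: [621.3, -28.4, 206.4]
ee_rot: [178.4, -0.0, 94.8]
force: [-1.3, -0.1, 5.8]
gripper_width: 10.0
```

Request:
servo_tool(
  motion=[0, 0, 0.3, 0, 0, 0, 0, 0, 0, 0.2, 0, 0, 0, 0, 0, 0, 0, 0, 0, 0, 0, 0, 0, 0, 0, 0, 0, 0],
  newtons=10,
)

```text
time_s: 13.27
ee_pos: [621.4, -28.4, 206.4]
ee_rot: [178.4, -0.0, 94.8]
force: [-0.5, 0.3, 3.9]
gripper_width: 9.7
```

Request:
servo_tool(
  motion=[0, 0, 0, 0, 0, 0, 12, 0, 0, 0, 0, 0, 0, 14, 0, 0, 0, 0, 0, 0, 18, 0, 0, 0, 0, 0, 0, 22, 0, 0, 0, 0, 0, 0, 28, 0, 0, 0, 0, 0, 0, 34, 0, 0, 0, 0, 0, 0, 40, 0, 0, 0, 0, 0, 0, 40, 0, 0, 0, 0, 0, 0, 40],
)

```text
time_s: 14.02
ee_pos: [621.3, -28.4, 206.5]
ee_rot: [178.4, -0.0, 94.8]
force: [-0.4, -0.1, -0.3]
gripper_width: 36.5
```

Run:
```python
from h import *
f,s=wgrab();print(s["time_s"],s["ee_pos"],s["force"],s["gripper_width"])
save(f,"w9b.png",(165,150,465,350),2.6)
```

```text
14.0167 [621.26063376 -28.3575129  206.49305038] [-0.39503569 -0.08498093 -0.29886008] 36.459189019422354
```

View pics/w9b.png

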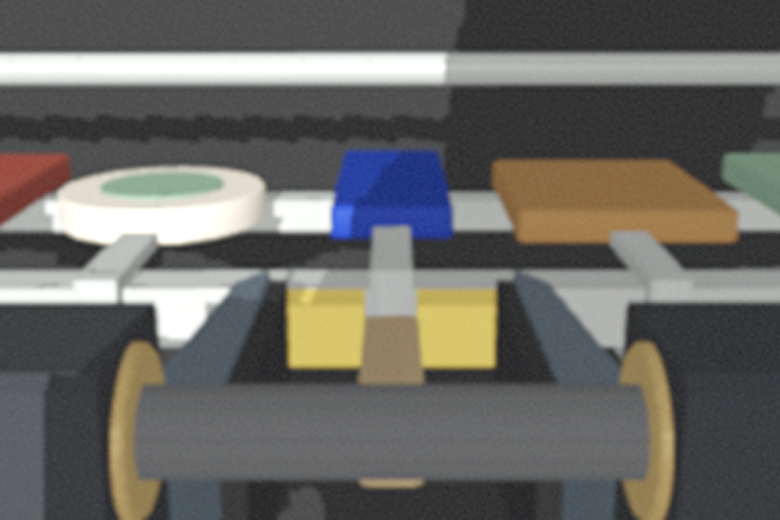

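The fingers are clear of the grip and the sample is hanging freely, so I retract straight up.

Request:
servo_tool(
  motion=[0, 0, 5, 0, 0, 0, 40, 0, 0, 10, 0, 0, 0, 40, 0, 0, 15, 0, 0, 0, 40, 0, 0, 20, 0, 0, 0, 40, 0, 0, 20, 0, 0, 0, 40, 0, 0, 20, 0, 0, 0, 40, 0, 0, 15, 0, 0, 0, 40, 0, 0, 10, 0, 0, 0, 40, 0, 0, 0, 0, 0, 0, 40, 0, 0, 0, 0, 0, 0, 40],
)

```text
time_s: 14.9
ee_pos: [621.2, -28.4, 321.9]
ee_rot: [178.4, -0.0, 94.8]
force: [-1.0, 0.7, -0.9]
gripper_width: 36.5
```

Run:
```python
from h import *
import pickle
f,s=wgrab();print(s["time_s"],s["ee_pos"],s["force"],s["gripper_width"])
save(f,"w10.png");save(f,"w10b.png",(205,160,405,310),4)
g=grab_frame("scene");save(g,"s10.png",(180,200,350,350),4);pickle.dump((f,g),open("10.pkl","wb"))
```

```text
14.9 [621.24524506 -28.37627738 321.87835659] [-0.98278312  0.68218131 -0.87815316] 36.48388995811451
```

View pics/w10b.png

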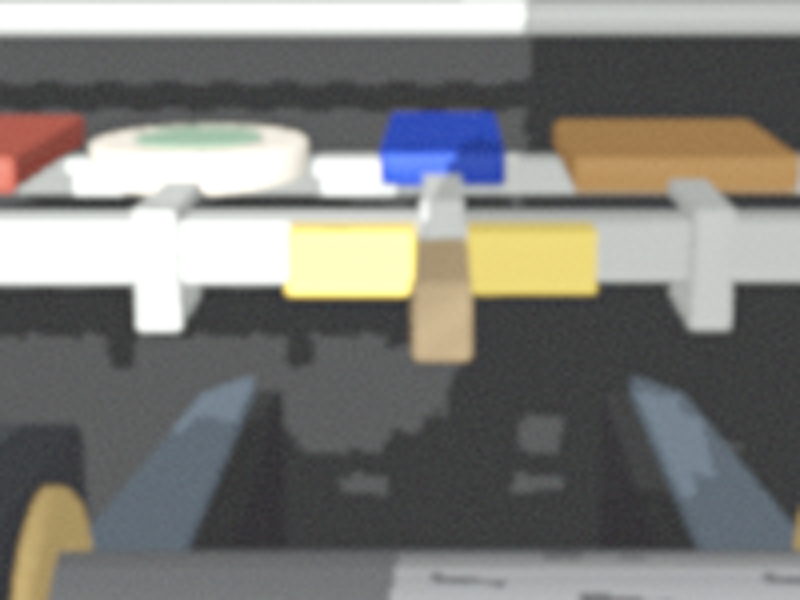

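View pics/s10.png

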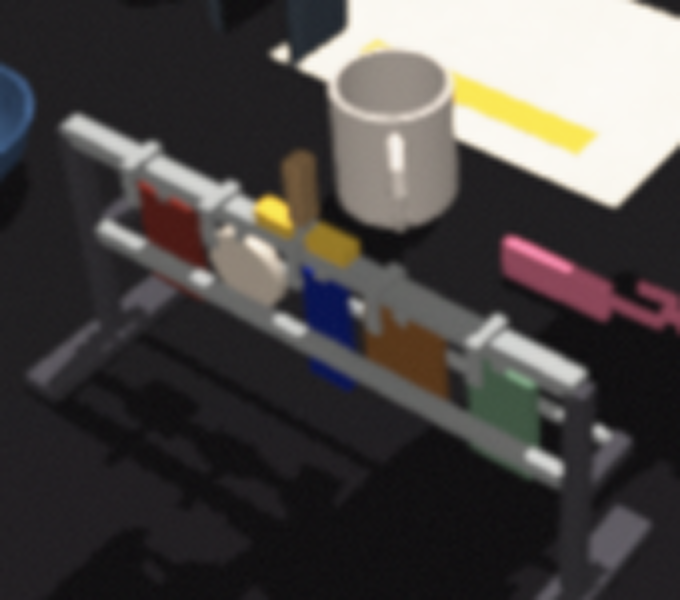

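Run:
```python
from h import *
import pickle
f,g=pickle.load(open("10.pkl","rb"))
for p in[(443,325),(443,340),(430,330),(700,230)]: print(p,world(f,205+p[0]/4-.4,160+p[1]/4-.4).round(1))
s=sensors.state();print(s["time_s"],s["force"]);print(env.job_done())
```

```text
(443, 325) [620.4 -27.9 224.6]
(443, 340) [622.9 -27.7 224.9]
(430, 330) [621.4 -30.  224.7]
(700, 230) [610.6  22.  174.4]
15.0 [ 0.69315134 -0.30104589 -0.29947388]
the job is handed in; nothing more can be done
None
```

The blue sample is hanging on the rail with its hook home in the notch. I let go only after it was home, then handed the job in at about 15 s; no verdict was reported.

- **How it went:** I found the notch with the wrist camera, took the sample from the stand and lowered it between the disc and the ochre tile. The hook entered the notch on the first descent, so no feeling along the saddle was needed. It came to rest on the bar with about 8 N on the wrist sensor, which I eased to about 4 N before opening the fingers.
- **Height:** While still held, the hook's top read about 174 mm. After release the grip's top read about 224.7 mm. Both put the origin at about 170–171 mm (limit 166–173.5 mm).
- **Position:** The grip stands within about 2 mm of the bar's middle, both along and across it.
- **Surroundings:** In the last pictures the neighbouring samples and the mug looked in their places. The arm was clear, about 115 mm above where it let go. I did not measure the neighbours again, and I did not look at the cup and jar after the lift.
- **Disagreements:** The top and wrist cameras placed the bar about 1.5 mm apart, and I went by the wrist camera. The sample sat in the grip with a lean of about 1.6°, which I corrected before lowering. No check failed.

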